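# Unbar the optics parts box and put the flanged spacer away

### The arm

A 6-joint arm with a two-finger parallel gripper is mounted at the origin on the work surface. World frame = base frame: x ahead of the robot, y to its left, z up, the work surface at z = 0. Lengths are in m, angles in degrees, forces in N, time in s.
With the tool pointing down it reaches from about 0.225 to 0.725 m from the base axis. Payload 3.1 kg.
Tool frame: the origin (TCP) lies midway between the tips of the shut fingers; the grasp point (between the pads) lies 19 mm behind it; z points along the fingers, y is the line along which they close (so a half turn about z gives the same grasp; the last joint's range is limited). The gripper opens to 85 mm and grips with 20 to 120 N. Pads are 22 mm wide; open, the fingers measure 114 mm over their backs; the gripper's body (76 mm by 85 mm) begins 54 mm behind the grasp point. The pads swing forward as they close: fully open they stand 13 mm farther back than shut.
Start: joints at [60.573, 2.75, 5.684, 92.934, 0, 82.678], TCP at [0.198, 0.486, 0.231] pointing down, gripper open.
Joint ranges: [-166.93, 166.93], [-56.73, 111.36], [-69.38, 81.34], [-121.58, 131.49], [-85.45, 84.26], [-180, 180]. Speed limits (degrees/s): [159.86, 159.86, 180, 180, 180, 180].

### API

Orientations are given as a 3x3 rotation matrix whose columns are the frame's x, y, z axes.
In Python, from station import robot gives the robot as it stands.
- The arm moves only by the tool arm_command, never from a script. Its argument "steps" is a list of rows, each an object with "travel": the shift along the world's x, y, z in units of 0.025 m (1.0 is 0.025 m), a list of three; "twist": the turn about the world's z in units of 6 degrees (1.0 is 6 degrees). In form: [{"travel": [tx, ty, tz], "twist": twist}, ...]. A call has 1 to 5 rows; each row shifts and turns the commanded pose from where the row before left it; what a row does not reach is not made up. A row lasts 1/10 s, in which the tool goes at most 50 mm and 8.59 degrees, less where a joint would pass 70% of its speed; a pose out of reach is approached as far as the arm can. A call with a number of a shift or a turn outside -1 to 1 is refused whole. A call with a gripper value outside its range is refused whole. "grip" is the gripper's target within -1 to 1 (shut at 1, half-way at 0, fully open at -1), set as the call begins (left out, the last holds). The fingers move at their own pace and stop on an object; "force" is the grip in N (left out, the last holds). Time passes only in rows, so rows that do not move let the fingers close. It gives the time, the measured TCP pose, the force, the opening and the grip force at its end, in the units of the state.
- robot.observe(): the state, without advancing time (a new reading comes with each control period).
- robot.snapshot(name): name is "side" or "top"; returns (picture, depth): 420x560x3 uint8, blue, green, red; 420x560 float32, m along the optical axis (not along the pixel's ray), 0 where there is no reading.
- robot.camera_info(name): a dict with "fx", "fy", "cx", "cy" (pixels), "cam_to_world" (4x4, takes a point from camera to world coordinates). Camera axes: x right, y down, z forward; pixel columns grow to the right and rows downward; lengths in m; the calibration is good to about 2 mm. A picture is of the moment at which its call begins. camera_info takes no time and is no camera call.
- robot.close_job(): hands the job in; it is judged then, once.
The state is a dict: "time": time; "joints": joint angles; "qd": joint speeds; "joint_torque": joint torques, N m; "ee_pos": TCP position; "tool_rot": TCP orientation; "contact_force": force on the tool from outside, world axes, zero at the start; "wrist_torque": the same for the moment, N m; "gripper_width": finger opening in m; "finger_force": force on a finger pad.
Only numpy, scipy, OpenCV 4.12 (cv2) and the standard library are available. Lean on these libraries where they do the work, as an engineer would, in place of code of your own. Each camera call takes 0.05 s, during which the arm holds its last target. There are 200 camera calls.

### The job

Lift the aluminium locking bar straight up out of its two U brackets on the parts box, keeping it level so that both ends come clear together, and lay it down (do not drop it) lengthwise in the shallow steel tray. Then pick up the spacer that has a wide flange at its foot and drop it into the parts box from just above the rim. Do not bump the raised platform that overhangs the box, and leave everything else where it stands.

Things in the scene. Friction and masses are not known exactly. Their poses are not given: they have to be found in the camera images.
- bar: Loose aluminium locking bar, about 0.22 kg, 200 long (its y axis), 18 x 18 mm section, with an upright grip block on the middle of its top: 24 (x) x 16 (y) mm, 45 mm high. Origin: centre of the bar's underside. It starts in the two U brackets across the middle of the box, same yaw as the box, underside 72 mm above the table.
- bar_grip (a point): Point inside the bar's grip block where to pinch it across its 16 mm width (along the bar's y): 45 mm above the bar's underside, 18 mm below the block's top.
- box: Fixed open dark steel parts box, 110 (x) x 150 (y) mm outside, 5 mm walls, rim 68 mm and inner floor 13 mm above the table, on a black base plate 120 x 200 x 8 mm. A U bracket stands beyond each y end (see point). Origin: centre of the base plate's underside, on the table; -x faces the robot, +x the platform's columns; the bar lies along y at x = 0.
- platform: Fixed black raised platform, same origin and yaw as the box. Its plate covers x = +15 to +175, y = +-100 mm, underside 195 and top 207 mm above the table; two columns under its far edge (x above 115 mm); a lamp on top, up to 280 mm. The robot's side is open: a gripper leaning back to -x by 25 to 45 degrees reaches the bar; an upright one strikes the plate.
- box_slot_left (a point): Middle of the slot floor of the U bracket at the box's +y end, 72 mm above the table, 88 mm from the box's centre. The bracket is bright steel, 8 mm thick, open at the top: slot 24 mm wide, arms 28 mm high (tops 100 mm above the table). The other bracket stands likewise at y = -88 mm.
- tray: Fixed shallow open steel tray, 98 (x) x 248 (y) mm outside, 20 mm high, walls and floor 4 mm. Origin: centre of its underside, on the table; the bar is to lie along its y axis.
- spacer: Aluminium flanged spacer standing upright, 70 mm tall, about 0.14 kg: foot flange 56 mm diameter and 12 mm high, above it a solid tube of 36 mm diameter. Origin: centre of its underside, z up along the tube. It is too wide to pass into the box beside the bar.
- spacer_mid (a point): Middle of the spacer, on its axis, 35 mm above its underside.
- plain_tube: Bystander: aluminium tube without flange, 36 mm diameter, 70 mm tall, standing. Origin: centre of its underside.
- oil: Bystander: small bottle, 36 mm diameter, 75 mm tall, standing between box and tray. Origin: centre of its underside.
- jar: Bystander: jar 60 mm diameter, 70 mm tall, at the left side. Origin: centre of its underside.
- beaker: Bystander: glass beaker 70 mm diameter, 85 mm tall, at the right side. Origin: centre of its underside.
- driver: Bystander: screwdriver lying at the left side.
- spanner: Bystander: spanner lying at the right side.
Mind the look-alikes: they are no part of the job. Leave any blue look-alike of the spacer alone.

How it is judged (in metres and radians):
On the way, in this order (a step that is already met when the one before it is completed fails the run):
1. the bar is lifted level, its underside above the tops of both brackets (z of bar in the frame of box above 0.1 m and angle between bar's own y axis and vertical between 1.396 and 1.746 rad), for 0.1 s.
2. the bar is lowered into the tray while still held: its underside within 30 mm of the tray's underside height (x of bar in the frame of tray between -0.038 and 0.038 m and y of bar in the frame of tray between -0.03 and 0.03 m and z of bar in the frame of tray below 0.03 m and contact force between bar and the fingers above 0.3 N), for 0.05 s.
3. the bar is released and lies still in the tray (x of bar in the frame of tray between -0.038 and 0.038 m and y of bar in the frame of tray between -0.03 and 0.03 m and z of bar in the frame of tray below 0.02 m and angle between bar's own y axis and vertical between 1.396 and 1.746 rad and linear speed of bar below 0.02 m/s and contact force between bar and the fingers below 0.05 N), for 0.2 s.
4. the spacer is held over the box's mouth, its underside less than 70 mm above the rim (x of spacer in the frame of box between -0.05 and 0.05 m and y of spacer in the frame of box between -0.07 and 0.07 m and z of spacer in the frame of box below 0.138 m and contact force between spacer and the fingers above 0.3 N), for 0.05 s.
At the end, for the whole second after the job is handed in: The bar lies level (10 deg) and still in the tray, its middle within 38 mm across and 30 mm along, underside under 20 mm up; the flanged spacer is at rest inside the box, its middle within 50 mm (x) and 70 mm (y) of the box centre, under 60 mm above the table; both released (all of step 3 and x of spacer_mid in the frame of box between -0.05 and 0.05 m and y of spacer_mid in the frame of box between -0.07 and 0.07 m and z of spacer_mid in the frame of box below 0.06 m and linear speed of spacer below 0.02 m/s and contact force between spacer and the fingers below 0.05 N); the robot touches nothing.
It fails at once if the bar is tipped end to end by more than 15 degrees (angle between bar's own y axis and vertical below 1.309 rad or angle between bar's own y axis and vertical above 1.833 rad).
It fails at once if the robot bumps the platform with more than 8 N (contact force between any of the arm, the fingers and platform above 8 N).
It fails at once if a bystander (plain tube, bottle, jar, beaker, screwdriver or spanner) is moved by more than 40 mm (distance of any of plain_tube, oil, jar, beaker, driver, spanner from where it was at the start of the episode above 0.04 m).
It also fails if it takes over 64 s, if anything falls off the work surface, if the arm or the gripper's body presses on something with over 40 N, if the wrist force passes 120 N, or if a joint passes its speed limit or range.

## Working session

There is one attempt and no reset: what is moved stays moved. The work goes in short steps, Python scripts to look and compute and a tool call to move; the robot and the scene stay as the last step left them, time stands still between calls to the robot, and variables do not carry over. Pictures are saved under pics/ and viewed, at most 10 in all, crops included, and the job is handed in when it is done.

Besides the shell and the picture viewer there is one more tool, called in YAML: its name, and indented under it one key for each argument. arm_command: Moves the arm, as the interface text tells. Its arguments: {"type":"object","properties":{"steps":{"type":"array"},"grip":{"type":"number"},"force":{"type":"number"}},"required":["steps"]}

```bash
mkdir -p pics; ls; python3 - <<'E'
from station import robot
import cv2,numpy as np
for n in("side","top"):
    p,d=robot.snapshot(n); cv2.imwrite(f"pics/{n}0.png",p); np.save(f"pics/{n}0.npy",d)
    i=robot.camera_info(n); print(n,i["fx"],i["fy"],i["cx"],i["cy"]); print(np.round(i["cam_to_world"],3))
s=robot.observe(); print(s["time"],s["ee_pos"],np.round(s["tool_rot"],3),s["gripper_width"])
E
```

```text
pics
side 493.4305203140421 493.4305203140421 285.88792062556524 204.81580538538614
[[ 0.997 -0.017  0.07   0.43 ]
 [-0.069 -0.517  0.853 -1.044]
 [ 0.021 -0.856 -0.517  0.723]
 [ 0.     0.     0.     1.   ]]
top 429.06302011838824 429.06302011838824 281.9962853164763 204.52215179454495
[[ 0.015 -0.993  0.117  0.399]
 [-1.    -0.015  0.002 -0.003]
 [ 0.    -0.117 -0.993  1.111]
 [ 0.     0.     0.     1.   ]]
0.1 [0.19726503 0.48591299 0.2302265 ] [[-0.927  0.376 -0.001]
 [ 0.376  0.927 -0.002]
 [ 0.    -0.002 -1.   ]] 0.08548093216169797
```

View pics/side0.png

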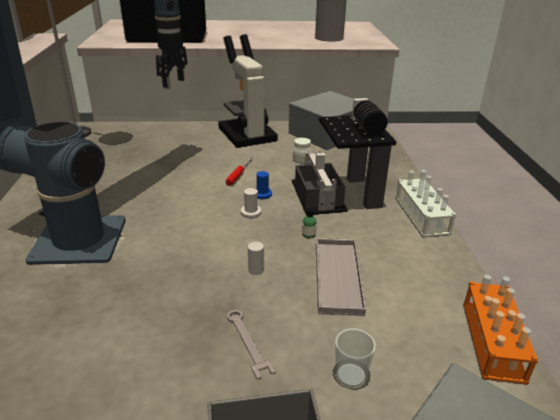

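View pics/top0.png

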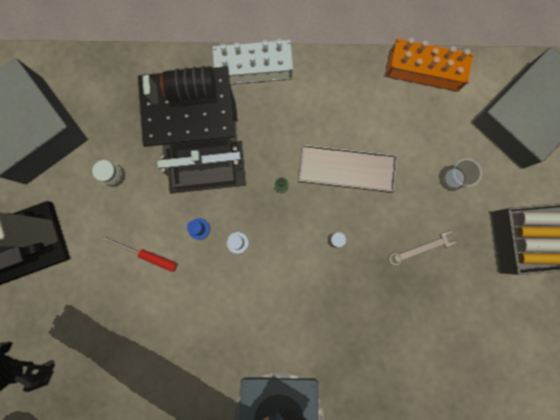

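The scene is clear. Look-alikes in the top view: white spacer with foot flange (237,242), blue flanged one (199,229), and plain tube (338,240). The bar is at (158–240, ~158) with its grip block at (195,156), the tray at (347,169), the bottle at (281,185). I take the white one at (237,242) and check it in a close crop.

```bash
cat > h.py <<'E'
import numpy as np,cv2
from station import robot
I={n:robot.camera_info(n) for n in("side","top")}
def dep(n,d,u,v,k=1):
    i=I[n]; w=d[v-k:v+k+1,u-k:u+k+1]; z=np.median(w[w>0])
    return (np.array(i["cam_to_world"])@[(u-i["cx"])/i["fx"]*z,(v-i["cy"])/i["fy"]*z,z,1])[:3]
def ray(n,u,v):
    i=I[n]; M=np.array(i["cam_to_world"]); r=M[:3,:3]@[(u-i["cx"])/i["fx"],(v-i["cy"])/i["fy"],1]
    return M[:3,3],r
def atz(n,u,v,z):
    o,r=ray(n,u,v); return o+r*(z-o[2])/r[2]
def tri(us,vs,ut,vt):
    (o1,r1),(o2,r2)=ray("side",us,vs),ray("top",ut,vt)
    k=np.linalg.lstsq(np.c_[r1,-r2],o2-o1,rcond=None)[0]
    a,b=o1+r1*k[0],o2+r2*k[1]; return (a+b)/2,np.linalg.norm(a-b)
def cloud(n,d):
    i=I[n]; v,u=np.indices(d.shape); P=np.stack([(u-i["cx"])/i["fx"]*d,(v-i["cy"])/i["fy"]*d,d],-1)
    M=np.array(i["cam_to_world"]); return P@M[:3,:3].T+M[:3,3]
E
python3 - <<'E'
from h import *
t=cv2.imread("pics/top0.png");s=cv2.imread("pics/side0.png")
a=cv2.resize(t[130:260,130:330],(800,520)[:2],interpolation=cv2.INTER_CUBIC)
cv2.imwrite("pics/c1.png",a)
b=cv2.resize(s[130:250,220:380],(800,600),interpolation=cv2.INTER_CUBIC); cv2.imwrite("pics/c2.png",b)
dt=np.load("pics/top0.npy")
np.set_printoptions(precision=4,suppress=True)
for n,u,v in[("block",195,156),("barL",165,161),("barR",236,157),("spacer",237,242),("flange",238,249),("tube",338,240),("oil",281,185),("tray",347,169),("jar",104,170)]: print(n,dep("top",dt,u,v))
P=cloud("top",dt)
# tray pixels
sub=P[135:205,290:405]; 
for u,v in[(302,147),(396,152),(300,184),(393,191)]: print(atz("top",u,v,.02))
E
```

```text
block [0.6237 0.2017 0.135 ]
barL [0.6207 0.2835 0.0896]
barR [0.633  0.1115 0.0907]
spacer [0.4282 0.1056 0.0711]
flange [0.4119 0.107  0.0288]
tube [ 0.4366 -0.1382  0.0723]
oil [0.5688 0.0014 0.0728]
tray [ 0.625  -0.1706  0.0046]
jar [0.5997 0.4374 0.0723]
[ 0.6783 -0.0514  0.02  ]
[ 0.6687 -0.2957  0.02  ]
[ 0.5808 -0.0472  0.02  ]
[ 0.5662 -0.2863  0.02  ]
```

View pics/c1.png

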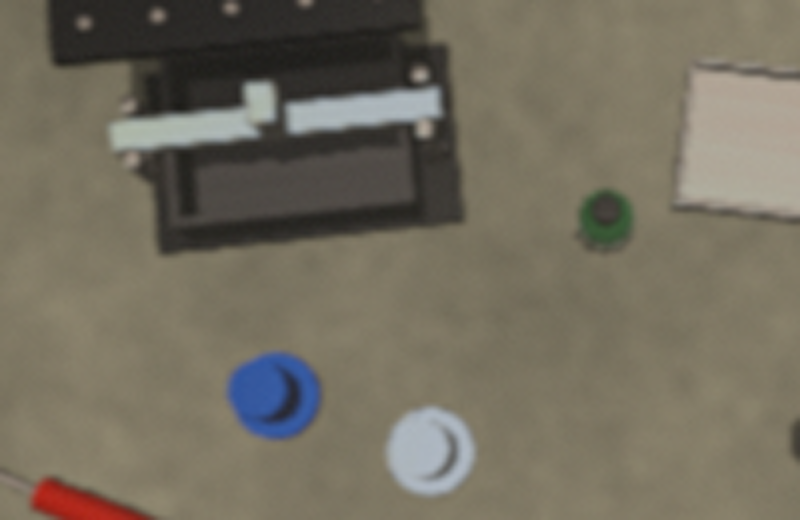

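View pics/c2.png

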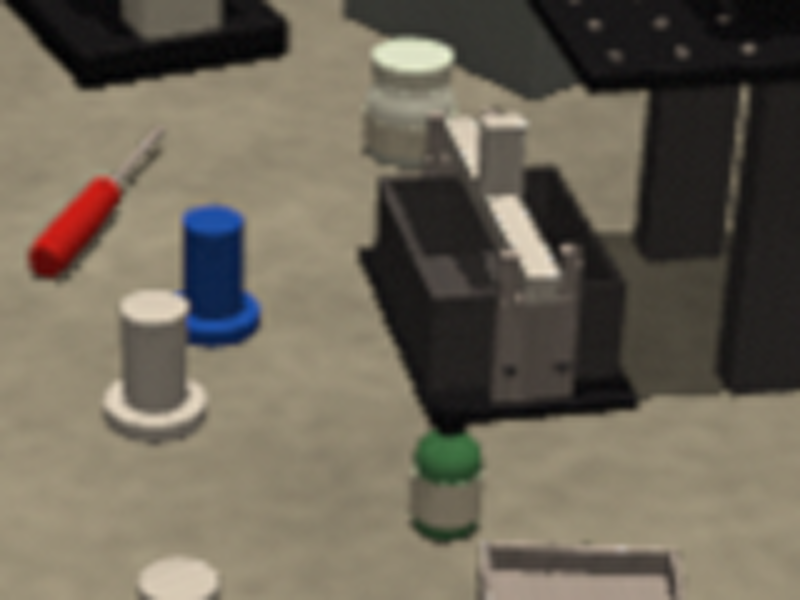

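arm_command:
  steps:
    - {"travel":[0.8,0,0.4],"twist":0}
    - {"travel":[0.8,0,0.4],"twist":0}
  grip: -1

```text
time: 0.3
ee_pos: [0.2372, 0.4859, 0.2505]
tool_rot: [[-0.927, 0.375, -0.001], [0.375, 0.927, -0.002], [0.0, -0.002, -1.0]]
contact_force: [1.4, -0.3, 0.4]
gripper_width: 0.0856
finger_force: 0.0
```

The crops confirm the white flanged spacer at top (237,242) with a wide foot; blue (199,229) and the flangeless tube are left alone. The moves have no tilt command, so I'll test whether overreaching tilts the tool, first high in free space.

arm_command:
  steps:
    - {"travel":[0.5,-0.5,1],"twist":0}
    - {"travel":[1,-1,1],"twist":0}
    - {"travel":[1,-1,1],"twist":0}
    - {"travel":[1,-1,1],"twist":0}
    - {"travel":[1,-1,1],"twist":0}

```text
time: 0.8
ee_pos: [0.3507, 0.3727, 0.3768]
tool_rot: [[-0.927, 0.376, -0.001], [0.376, 0.927, -0.001], [0.0, -0.001, -1.0]]
contact_force: [-1.0, 0.8, 0.4]
gripper_width: 0.0855
finger_force: 0.0
```

arm_command:
  steps:
    - {"travel":[1,-1,0.5],"twist":0}
    - {"travel":[1,-1,0.5],"twist":0}
    - {"travel":[1,-1,0],"twist":0}
    - {"travel":[1,-1,0],"twist":0}
    - {"travel":[1,-1,0],"twist":0}

```text
time: 1.3
ee_pos: [0.476, 0.2478, 0.4009]
tool_rot: [[-0.926, 0.376, -0.001], [0.376, 0.926, -0.0], [0.001, -0.0, -1.0]]
contact_force: [0.3, 0.8, 0.5]
gripper_width: 0.0855
finger_force: 0.0
```

arm_command:
  steps:
    - {"travel":[1,-1,0],"twist":0}
    - {"travel":[1,-0.5,0],"twist":0}
    - {"travel":[1,0,0],"twist":0}
    - {"travel":[1,0,0],"twist":0}
    - {"travel":[1,0,0],"twist":0}

```text
time: 1.8
ee_pos: [0.6008, 0.211, 0.4009]
tool_rot: [[-0.926, 0.377, -0.001], [0.377, 0.926, -0.0], [0.001, -0.0, -1.0]]
contact_force: [1.0, 0.2, 1.1]
gripper_width: 0.0855
finger_force: 0.0
```

```bash
python3 - <<'E'
from h import *
s=robot.observe(); print(s["time"],s["ee_pos"],np.round(s["joints"],1)); print(np.round(s["tool_rot"],3))
print("block top",tri(321.5,154.5,195,156)); 
print("spacer top",tri(220+155/5,130+305/5,130+418/4,130+450/4))
ds=np.load("pics/side0.npy")
print(dep("side",ds,321,154),dep("side",ds,251,191))
E
```

```text
1.8 [0.60083328 0.21096311 0.40088356] [ 13.3  33.8  65.4 121.6   0.   35.5]
[[-0.926  0.377 -0.001]
 [ 0.377  0.926 -0.   ]
 [ 0.001 -0.    -1.   ]]
block top (array([0.62684858, 0.20275976, 0.12998564]), np.float64(0.0038411177917371045))
spacer top (array([0.42840143, 0.11196071, 0.06766582]), np.float64(0.0028798389400329764))
[0.62654333 0.19839095 0.13397594] [0.42984104 0.10883605 0.06949179]
```

arm_command:
  steps:
    - {"travel":[1,0,0],"twist":0}
    - {"travel":[1,0,0],"twist":0}
    - {"travel":[1,0,0],"twist":0}

```text
time: 2.1
ee_pos: [0.5991, 0.188, 0.4056]
tool_rot: [[-0.925, 0.376, -0.061], [0.377, 0.926, -0.006], [0.054, -0.028, -0.998]]
contact_force: [-0.3, 0.6, 0.4]
gripper_width: 0.0852
finger_force: 0.0
```

arm_command:
  steps:
    - {"travel":[1,0,0],"twist":0}
    - {"travel":[1,0,0],"twist":0}
    - {"travel":[1,0,0],"twist":0}

```text
time: 2.4
ee_pos: [0.6063, 0.169, 0.3999]
tool_rot: [[-0.924, 0.375, -0.072], [0.376, 0.926, -0.001], [0.066, -0.028, -0.997]]
contact_force: [-0.2, -0.1, 0.1]
gripper_width: 0.0855
finger_force: 0.0
```

arm_command:
  steps:
    - {"travel":[1,0,0],"twist":0}
    - {"travel":[1,0,0],"twist":0}
    - {"travel":[1,0,0],"twist":0}

```text
time: 2.7
ee_pos: [0.6143, 0.152, 0.3878]
tool_rot: [[-0.922, 0.375, -0.091], [0.376, 0.926, 0.003], [0.085, -0.032, -0.996]]
contact_force: [0.1, 0.1, 0.5]
gripper_width: 0.0854
finger_force: 0.0
```

```bash
python3 - <<'E'
from h import *
s=robot.observe(); print(s["time"],s["ee_pos"],np.round(s["joints"],2)); print(np.round(s["tool_rot"],3))
E
```

```text
2.7 [0.61429669 0.15199238 0.38779421] [  7.42  44.99  81.26 131.43   0.82  29.5 ]
[[-0.922  0.375 -0.091]
 [ 0.376  0.926  0.003]
 [ 0.085 -0.032 -0.996]]
```

arm_command:
  steps:
    - {"travel":[-1,0,0],"twist":0}
    - {"travel":[-1,0,0],"twist":0}

```text
time: 2.9
ee_pos: [0.5753, 0.1522, 0.3849]
tool_rot: [[-0.922, 0.376, -0.095], [0.378, 0.926, 0.002], [0.089, -0.034, -0.995]]
contact_force: [0.3, 0.4, 1.3]
gripper_width: 0.0852
finger_force: 0.0
```

```bash
python3 - <<'E'
from h import *
s=robot.observe(); print(s["time"],s["ee_pos"],np.round(s["joints"],2)); print(np.round(s["tool_rot"],3))
E
```

```text
2.9 [0.57533208 0.15215311 0.38485315] [  7.9   29.98  57.31 122.74   0.87  30.05]
[[-0.922  0.376 -0.095]
 [ 0.378  0.926  0.002]
 [ 0.089 -0.034 -0.995]]
```

arm_command:
  steps:
    - {"travel":[0,-1,0],"twist":0.5}
    - {"travel":[0,-1,0],"twist":0.5}
    - {"travel":[0,-1,0],"twist":0.5}
    - {"travel":[0,-1,0],"twist":0}
    - {"travel":[0,-1,-1],"twist":0}

```text
time: 3.4
ee_pos: [0.5742, 0.0266, 0.3674]
tool_rot: [[-0.971, 0.226, -0.083], [0.227, 0.974, -0.012], [0.078, -0.031, -0.996]]
contact_force: [1.6, -0.3, 0.3]
gripper_width: 0.0857
finger_force: 0.0
```

arm_command:
  steps:
    - {"travel":[0,-1,-1],"twist":0}
    - {"travel":[0,-1,-1],"twist":0}
    - {"travel":[0,-1,-1],"twist":0}
    - {"travel":[0,-1,-1],"twist":0}
    - {"travel":[0.5,-1,-1],"twist":0}

```text
time: 3.9
ee_pos: [0.5847, -0.0983, 0.2389]
tool_rot: [[-0.97, 0.226, -0.091], [0.228, 0.974, -0.012], [0.086, -0.032, -0.996]]
contact_force: [-0.6, 0.2, 0.4]
gripper_width: 0.0853
finger_force: 0.0
```

arm_command:
  steps:
    - {"travel":[1,-1,-1],"twist":0}
    - {"travel":[1,-0.25,0],"twist":0}
    - {"travel":[1,-0.25,0],"twist":0}
    - {"travel":[1,-0.25,0],"twist":0}
    - {"travel":[1,-0.25,0],"twist":0}

```text
time: 4.4
ee_pos: [0.7113, -0.1478, 0.2142]
tool_rot: [[-0.97, 0.226, -0.09], [0.228, 0.974, -0.012], [0.085, -0.032, -0.996]]
contact_force: [1.4, -1.3, 0.5]
gripper_width: 0.0851
finger_force: 0.0
```

arm_command:
  steps:
    - {"travel":[1,-0.25,0],"twist":0}
    - {"travel":[1,-0.25,0],"twist":0}
    - {"travel":[1,-0.25,0],"twist":0}
    - {"travel":[1,-0.25,0],"twist":0}

```text
time: 4.8
ee_pos: [0.7662, -0.1638, 0.1916]
tool_rot: [[-0.973, 0.226, -0.048], [0.227, 0.974, -0.022], [0.042, -0.032, -0.999]]
contact_force: [-0.8, -0.5, 0.5]
gripper_width: 0.0853
finger_force: 0.0
```

```bash
python3 - <<'E'
from h import *
s=robot.observe(); print(s["time"],s["ee_pos"],np.round(s["joints"],2)); print(np.round(s["tool_rot"],3))
E
```

```text
4.8 [ 0.76615203 -0.16375032  0.19163379] [-16.18  60.09  81.17 113.38  -1.95  -3.05]
[[-0.973  0.226 -0.048]
 [ 0.227  0.974 -0.022]
 [ 0.042 -0.032 -0.999]]
```

Overreaching outward at low height tilts the right way, and the tilt persists. Continue, pushing out and up.

arm_command:
  steps:
    - {"travel":[1,-0.25,0.7],"twist":0}
    - {"travel":[1,-0.25,0.7],"twist":0}
    - {"travel":[1,-0.25,0.7],"twist":0}

```text
time: 5.1
ee_pos: [0.7835, -0.1709, 0.2205]
tool_rot: [[-0.974, 0.226, 0.027], [0.224, 0.974, -0.04], [-0.036, -0.033, -0.999]]
contact_force: [-0.7, -0.5, 0.3]
gripper_width: 0.0851
finger_force: 0.0
```

arm_command:
  steps:
    - {"travel":[1,-0.25,-0.5],"twist":0}
    - {"travel":[1,-0.25,-0.5],"twist":0}
    - {"travel":[1,-0.25,-0.5],"twist":0}

```text
time: 5.4
ee_pos: [0.8264, -0.1832, 0.1661]
tool_rot: [[-0.972, 0.226, 0.066], [0.223, 0.974, -0.049], [-0.075, -0.033, -0.997]]
contact_force: [-0.3, -0.3, 0.5]
gripper_width: 0.0854
finger_force: 0.0
```

arm_command:
  steps:
    - {"travel":[0,0,1],"twist":0}
    - {"travel":[0,0,1],"twist":0}
    - {"travel":[0,0,1],"twist":0}

```text
time: 5.7
ee_pos: [0.804, -0.1784, 0.2321]
tool_rot: [[-0.97, 0.226, 0.089], [0.221, 0.974, -0.055], [-0.099, -0.033, -0.995]]
contact_force: [0.7, 0.1, 0.1]
gripper_width: 0.0853
finger_force: 0.0
```

```bash
python3 - <<'E'
from h import *
s=robot.observe(); print(s["time"],s["ee_pos"],np.round(s["joints"],2)); print(np.round(s["tool_rot"],3))
E
```

```text
5.7 [ 0.80397613 -0.17840506  0.23212554] [-16.58  57.37  81.34 108.2   -1.55  -3.7 ]
[[-0.97   0.226  0.089]
 [ 0.221  0.974 -0.055]
 [-0.099 -0.033 -0.995]]
```

arm_command:
  steps:
    - {"travel":[1,-0.2,0.9],"twist":0.5}
    - {"travel":[1,-0.2,0.9],"twist":0.4}
    - {"travel":[1,-0.2,0.9],"twist":0}
    - {"travel":[1,-0.2,0.9],"twist":0}
    - {"travel":[1,-0.2,0.9],"twist":0}

```text
time: 6.2
ee_pos: [0.8331, -0.1835, 0.2821]
tool_rot: [[-0.968, 0.136, 0.213], [0.122, 0.99, -0.074], [-0.221, -0.046, -0.974]]
contact_force: [0.5, -0.7, 0.0]
gripper_width: 0.0852
finger_force: 0.0
```

arm_command:
  steps:
    - {"travel":[1,-0.2,-0.5],"twist":0}
    - {"travel":[1,-0.2,-0.5],"twist":0}
    - {"travel":[1,-0.2,-0.5],"twist":0}
    - {"travel":[1,-0.2,-0.5],"twist":0}
    - {"travel":[1,-0.2,-0.5],"twist":0}

```text
time: 6.7
ee_pos: [0.9104, -0.1987, 0.1905]
tool_rot: [[-0.953, 0.137, 0.271], [0.117, 0.989, -0.088], [-0.28, -0.052, -0.959]]
contact_force: [-0.3, -1.2, -1.2]
gripper_width: 0.0855
finger_force: 0.0
```

arm_command:
  steps:
    - {"travel":[1,-0.2,0.9],"twist":0}
    - {"travel":[1,-0.2,0.9],"twist":0}
    - {"travel":[1,-0.2,0.9],"twist":0}
    - {"travel":[1,-0.2,0.9],"twist":0}
    - {"travel":[1,-0.2,0.9],"twist":0}

```text
time: 7.2
ee_pos: [0.939, -0.204, 0.257]
tool_rot: [[-0.91, 0.141, 0.39], [0.104, 0.988, -0.116], [-0.402, -0.065, -0.913]]
contact_force: [-0.2, 0.0, 0.3]
gripper_width: 0.0854
finger_force: 0.0
```

arm_command:
  steps:
    - {"travel":[1,-0.2,-0.5],"twist":0}
    - {"travel":[1,-0.2,-0.5],"twist":0}
    - {"travel":[1,-0.2,-0.5],"twist":0}
    - {"travel":[1,-0.2,-0.5],"twist":0}
    - {"travel":[1,-0.2,-0.5],"twist":0}

```text
time: 7.7
ee_pos: [1.0107, -0.2182, 0.1679]
tool_rot: [[-0.882, 0.144, 0.45], [0.095, 0.987, -0.129], [-0.462, -0.071, -0.884]]
contact_force: [0.1, 0.2, -0.3]
gripper_width: 0.0853
finger_force: 0.0
```

arm_command:
  steps:
    - {"travel":[-0.4,0,0.3],"twist":-1}
    - {"travel":[-0.4,0,0.3],"twist":-1}
    - {"travel":[0,0,0],"twist":-1}
    - {"travel":[0,0,0],"twist":-1}

```text
time: 8.1
ee_pos: [0.9824, -0.217, 0.1744]
tool_rot: [[-0.765, 0.535, 0.358], [0.448, 0.842, -0.3], [-0.462, -0.069, -0.884]]
contact_force: [-0.7, 0.8, -2.5]
gripper_width: 0.0855
finger_force: 0.0
```

arm_command:
  steps:
    - {"travel":[1,-0.2,0.9],"twist":0}
    - {"travel":[1,-0.2,0.9],"twist":0}
    - {"travel":[1,-0.2,0.9],"twist":0}
    - {"travel":[1,-0.2,0.9],"twist":0}

```text
time: 8.5
ee_pos: [1.0057, -0.2295, 0.2392]
tool_rot: [[-0.723, 0.518, 0.456], [0.415, 0.854, -0.313], [-0.552, -0.037, -0.833]]
contact_force: [-0.3, -0.5, -0.4]
gripper_width: 0.0852
finger_force: 0.0
```

```bash
python3 - <<'E'
from h import *
s=robot.observe(); print(s["time"],s["ee_pos"],np.round(s["joints"],2)); print(np.round(s["tool_rot"],3))
E
```

```text
8.5 [ 1.00571918 -0.22946115  0.23915091] [-13.02  61.73  81.34  77.88 -11.68  14.25]
[[-0.723  0.518  0.456]
 [ 0.415  0.854 -0.313]
 [-0.552 -0.037 -0.833]]
```

arm_command:
  steps:
    - {"travel":[-1,0,0],"twist":0}
    - {"travel":[-1,0,0],"twist":0}
    - {"travel":[-1,0,0],"twist":0.3}
    - {"travel":[-1,0,0],"twist":1}
    - {"travel":[-1,0,0],"twist":1}

```text
time: 9.0
ee_pos: [0.8949, -0.2291, 0.242]
tool_rot: [[-0.802, 0.295, 0.52], [0.224, 0.955, -0.195], [-0.554, -0.04, -0.832]]
contact_force: [-0.1, -1.6, -0.9]
gripper_width: 0.0855
finger_force: 0.0
```

arm_command:
  steps:
    - {"travel":[-1,0,0.3],"twist":1}
    - {"travel":[-1,0,0.3],"twist":1}
    - {"travel":[-1,0,0.3],"twist":1}
    - {"travel":[-1,0,0.3],"twist":1}
    - {"travel":[-1,0,0.3],"twist":0}

```text
time: 9.5
ee_pos: [0.7694, -0.2323, 0.2791]
tool_rot: [[-0.825, -0.113, 0.554], [-0.119, 0.993, 0.026], [-0.552, -0.045, -0.832]]
contact_force: [0.4, 0.0, -0.4]
gripper_width: 0.0851
finger_force: 0.0
```

arm_command:
  steps:
    - {"travel":[-1,0.8,0.3],"twist":0}
    - {"travel":[-1,0.8,0.3],"twist":0}
    - {"travel":[-1,1,0.3],"twist":0}
    - {"travel":[-1,1,0.3],"twist":0}
    - {"travel":[-1,1,0.3],"twist":0}

```text
time: 10.0
ee_pos: [0.6446, -0.1142, 0.3166]
tool_rot: [[-0.825, -0.113, 0.554], [-0.118, 0.993, 0.027], [-0.553, -0.044, -0.832]]
contact_force: [-0.4, 0.1, 1.1]
gripper_width: 0.0851
finger_force: 0.0
```

arm_command:
  steps:
    - {"travel":[-1,1,0.3],"twist":0}
    - {"travel":[-1,1,0],"twist":0}
    - {"travel":[-1,1,0],"twist":0}
    - {"travel":[-0.8,1,0],"twist":0}
    - {"travel":[-0.8,1,0],"twist":0}

```text
time: 10.5
ee_pos: [0.5297, 0.0113, 0.3239]
tool_rot: [[-0.824, -0.113, 0.555], [-0.117, 0.993, 0.028], [-0.554, -0.042, -0.831]]
contact_force: [-0.2, 0.7, 1.1]
gripper_width: 0.0853
finger_force: 0.0
```

```bash
python3 - <<'E'
from h import *
s=robot.observe(); print(s["time"],s["ee_pos"],np.round(s["joints"],2)); print(np.round(s["tool_rot"],3))
a,b=atz("top",158,164,.09),atz("top",240.2,155.8,.09); print(a,b,(a+b)/2,np.linalg.norm(a-b))
# bar top points and block from side+top depth
for n in("top","side"):
    P=cloud(n,np.load(f"pics/{n}0.npy")).reshape(-1,3)
    m=(abs(P[:,0]-.626)<.04)&(abs(P[:,1]-.2)<.12)
    Q=P[m&(abs(P[:,2]-.09)<.006)]; B=P[m&(P[:,2]>.118)&(P[:,2]<.15)]
    print(n,len(Q),Q.mean(0),len(B),B.min(0),B.max(0),B.mean(0))
    r=cv2.fitLine(Q[:,:2].astype(np.float32),cv2.DIST_HUBER,0,.01,.01).ravel(); print("line",r,np.degrees(np.arctan2(-r[0]*np.sign(r[1]),abs(r[1]))))
E
```

```text
10.5 [0.52965184 0.01129427 0.3238521 ] [-10.48 -31.45 -19.58  68.82   7.39 -15.52]
[[-0.824 -0.113  0.555]
 [-0.117  0.993  0.028]
 [-0.554 -0.042 -0.831]]
[0.61299633 0.30002059 0.09      ] [0.63625154 0.10148181 0.09      ] [0.62462393 0.2007512  0.09      ] 0.1998961035353392
top 607 [0.62477934 0.20405079 0.09020512] 89 [0.61312467 0.19465529 0.1181185 ] [0.63784033 0.21191943 0.13717108] [0.62400451 0.20291226 0.13288013]
line [ 0.12363412 -0.99232787  0.62477934  0.2040508 ] 7.101885
side 244 [0.62454313 0.17791317 0.08917644] 67 [0.61091338 0.18831377 0.11801911] [0.63554656 0.21330087 0.1363629 ] [0.62305971 0.19737317 0.12802148]
line [ 0.1583263  -0.9873868   0.62454313  0.17791317] 9.109762
```

arm_command:
  steps:
    - {"travel":[-0.5,1,0],"twist":0}
    - {"travel":[-0.2,1,0],"twist":0}
    - {"travel":[0,1,0],"twist":0}
    - {"travel":[0,1,0],"twist":0}
    - {"travel":[0,1,-0.5]}

```text
invalid input
```

arm_command:
  steps:
    - {"travel":[0,1,-0.5],"twist":0}
    - {"travel":[0,1,-0.6],"twist":0}
    - {"travel":[0,0.36,0],"twist":0}
    - {"travel":[0,0,0],"twist":0}

```text
time: 10.9
ee_pos: [0.5302, 0.071, 0.2942]
tool_rot: [[-0.826, -0.116, 0.552], [-0.119, 0.992, 0.031], [-0.551, -0.04, -0.833]]
contact_force: [-0.3, -0.9, 0.7]
gripper_width: 0.0852
finger_force: 0.0
```

arm_command:
  steps:
    - {"travel":[-0.4,1,0],"twist":0}
    - {"travel":[-0.3,1,0],"twist":0}
    - {"travel":[0,1,0],"twist":0}
    - {"travel":[0,1,0],"twist":0}
    - {"travel":[0,1,-0.4],"twist":0}

```text
time: 11.4
ee_pos: [0.5146, 0.1955, 0.2866]
tool_rot: [[-0.824, -0.112, 0.555], [-0.114, 0.993, 0.031], [-0.554, -0.038, -0.831]]
contact_force: [0.6, -0.9, 0.0]
gripper_width: 0.0853
finger_force: 0.0
```

arm_command:
  steps:
    - {"travel":[0.6,0.03,-0.9],"twist":0}
    - {"travel":[0.6,0.03,-0.9],"twist":0}
    - {"travel":[0.6,0.03,-0.9],"twist":0}
    - {"travel":[0.6,0.03,-0.9],"twist":0}
    - {"travel":[0,0,0],"twist":0}

```text
time: 11.9
ee_pos: [0.5723, 0.1962, 0.1878]
tool_rot: [[-0.832, -0.112, 0.544], [-0.116, 0.993, 0.027], [-0.543, -0.041, -0.839]]
contact_force: [-1.1, -0.1, -1.0]
gripper_width: 0.0849
finger_force: 0.0
```

```bash
python3 - <<'E'
from h import *
s=robot.observe(); print(s["time"],s["ee_pos"]); print(np.round(s["tool_rot"],3))
p,d=robot.snapshot("side")
cv2.imwrite("pics/s1.png",cv2.resize(p[80:230,240:440],(800,600),interpolation=cv2.INTER_CUBIC))
E
```

```text
11.9 [0.57229552 0.19619775 0.18776627]
[[-0.832 -0.112  0.544]
 [-0.116  0.993  0.027]
 [-0.543 -0.041 -0.839]]
```

View pics/s1.png

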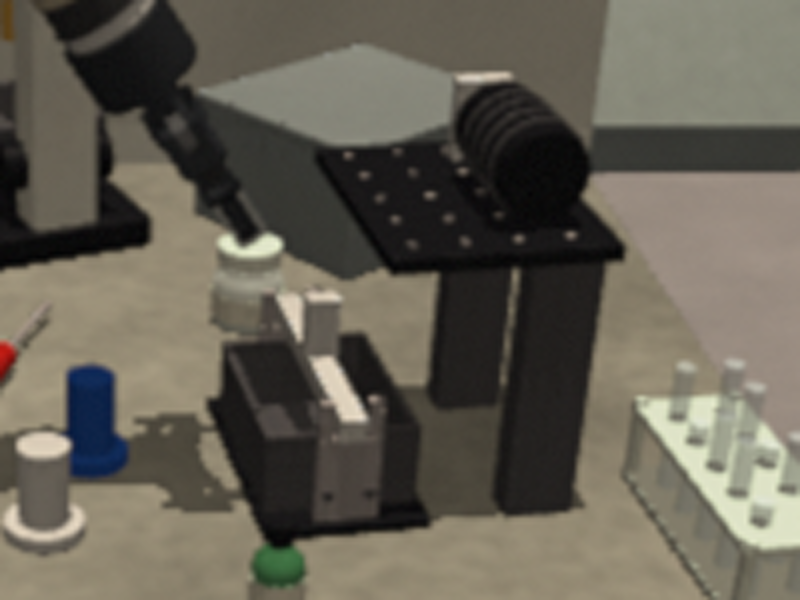

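Gripper leans back correctly at crop (250,235), block top at (322,300), plenty of clearance to the platform. Advance and grip.

arm_command:
  steps:
    - {"travel":[0.63,0.05,-0.87],"twist":0}
    - {"travel":[0.63,0.05,-0.87],"twist":0}
    - {"travel":[0.63,0.05,-0.87],"twist":0}
    - {"travel":[0.63,0.05,-0.87],"twist":0}
    - {"travel":[0,0,0],"twist":0}

```text
time: 12.45
ee_pos: [0.6353, 0.2021, 0.1024]
tool_rot: [[-0.831, -0.113, 0.545], [-0.116, 0.993, 0.028], [-0.545, -0.04, -0.838]]
contact_force: [-0.1, -0.1, -0.4]
gripper_width: 0.0853
finger_force: 0.0
```

arm_command:
  steps:
    - {"travel":[0,0,0],"twist":0}
    - {"travel":[0,0,0],"twist":0}
    - {"travel":[0,0,0],"twist":0}
    - {"travel":[0,0,0],"twist":0}
    - {"travel":[0,0,0],"twist":0}
  grip: 1
  force: 50

```text
time: 12.95
ee_pos: [0.6357, 0.2036, 0.1059]
tool_rot: [[-0.828, -0.114, 0.55], [-0.117, 0.993, 0.031], [-0.549, -0.039, -0.835]]
contact_force: [-6.0, -2.3, 10.9]
gripper_width: 0.0155
finger_force: 48.4
```

arm_command:
  steps:
    - {"travel":[0,0,0],"twist":0}
    - {"travel":[0,0,0],"twist":0}
    - {"travel":[0,0,0],"twist":0}
    - {"travel":[0,0,0],"twist":0}
    - {"travel":[0,0,0],"twist":0}

```text
time: 13.45
ee_pos: [0.6357, 0.204, 0.1066]
tool_rot: [[-0.827, -0.115, 0.55], [-0.117, 0.993, 0.032], [-0.549, -0.038, -0.835]]
contact_force: [-4.5, -2.9, 6.7]
gripper_width: 0.0157
finger_force: 48.5
```

arm_command:
  steps:
    - {"travel":[0,0,0.3],"twist":0}
    - {"travel":[0,0,0.3],"twist":0}
    - {"travel":[0,0,0.4],"twist":0}
    - {"travel":[0,0,0.4],"twist":0}
    - {"travel":[0,0,0.4],"twist":0}

```text
time: 13.95
ee_pos: [0.635, 0.2033, 0.1497]
tool_rot: [[-0.829, -0.114, 0.547], [-0.117, 0.993, 0.03], [-0.547, -0.039, -0.836]]
contact_force: [0.6, -0.7, -1.2]
gripper_width: 0.0152
finger_force: 48.8
```

arm_command:
  steps:
    - {"travel":[0,0,0.1],"twist":0}
    - {"travel":[0,0,0.1],"twist":0}
    - {"travel":[0,0,0],"twist":0}

```text
time: 14.25
ee_pos: [0.6351, 0.2033, 0.1542]
tool_rot: [[-0.829, -0.114, 0.548], [-0.117, 0.993, 0.03], [-0.547, -0.039, -0.836]]
contact_force: [-0.9, 1.1, -2.5]
gripper_width: 0.0149
finger_force: 48.9
```

```bash
python3 - <<'E'
from h import *
p,d=robot.snapshot("side")
cv2.imwrite("pics/s2.png",cv2.resize(p[80:230,240:440],(800,600),interpolation=cv2.INTER_CUBIC))
E
```

```text
(no output)
```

View pics/s2.png

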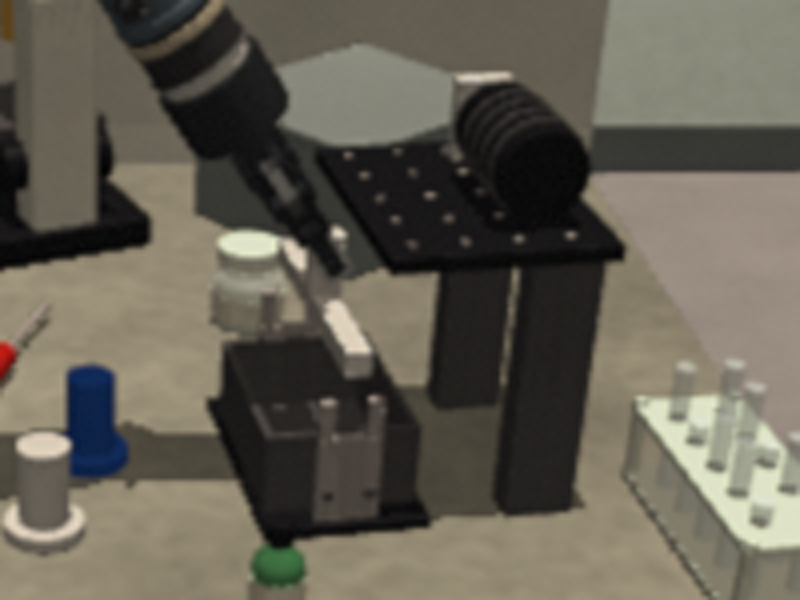

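Bar is lifted level: near end at crop (348,365) is above the bracket tops, gripper clear of the plate edge. Now back out toward the robot and across to the tray.

arm_command:
  steps:
    - {"travel":[-0.4,0,0],"twist":0}
    - {"travel":[-0.8,0,0],"twist":0}
    - {"travel":[-0.8,0,0],"twist":0}
    - {"travel":[-0.8,0,0.2],"twist":0}
    - {"travel":[-0.8,-0.3,0.5],"twist":0}

```text
time: 14.8
ee_pos: [0.5419, 0.1958, 0.1681]
tool_rot: [[-0.832, -0.116, 0.543], [-0.119, 0.992, 0.03], [-0.542, -0.04, -0.839]]
contact_force: [-0.9, 0.0, -2.8]
gripper_width: 0.0155
finger_force: 49.0
```

arm_command:
  steps:
    - {"travel":[-0.4,-0.6,0.5],"twist":0}
    - {"travel":[0,-0.9,0.2],"twist":0}
    - {"travel":[0,-0.9,0],"twist":0}
    - {"travel":[0,-0.9,0],"twist":0}
    - {"travel":[0,-0.9,0],"twist":0}

```text
time: 15.3
ee_pos: [0.5339, 0.0902, 0.1882]
tool_rot: [[-0.829, -0.115, 0.547], [-0.117, 0.993, 0.03], [-0.546, -0.039, -0.837]]
contact_force: [0.4, 0.1, -2.6]
gripper_width: 0.0154
finger_force: 49.0
```

arm_command:
  steps:
    - {"travel":[0,-0.9,0],"twist":-0.4}
    - {"travel":[0,-0.9,0],"twist":-0.4}
    - {"travel":[0,-0.9,0],"twist":-0.4}
    - {"travel":[0,-0.9,0],"twist":-0.4}
    - {"travel":[0,-0.9,0],"twist":0}

```text
time: 15.8
ee_pos: [0.534, -0.0217, 0.1879]
tool_rot: [[-0.838, 0.052, 0.544], [0.023, 0.998, -0.061], [-0.546, -0.039, -0.837]]
contact_force: [0.1, 0.1, -2.3]
gripper_width: 0.0152
finger_force: 49.1
```

arm_command:
  steps:
    - {"travel":[0.6,-0.9,0],"twist":0}
    - {"travel":[0.7,-0.9,0],"twist":0}
    - {"travel":[0.7,-0.9,0],"twist":0}
    - {"travel":[0.7,-0.9,0],"twist":0}
    - {"travel":[0.7,-0.6,0],"twist":0}

```text
time: 16.3
ee_pos: [0.6196, -0.1281, 0.1879]
tool_rot: [[-0.838, 0.055, 0.543], [0.024, 0.998, -0.063], [-0.545, -0.039, -0.837]]
contact_force: [-0.4, -0.4, -1.5]
gripper_width: 0.0156
finger_force: 49.0
```

arm_command:
  steps:
    - {"travel":[0.4,-0.8,0],"twist":0}
    - {"travel":[0.2,-0.8,-0.4],"twist":0}
    - {"travel":[0,0,-0.8],"twist":0}
    - {"travel":[0,0,-0.8],"twist":0}
    - {"travel":[0,0,-0.8],"twist":0}

```text
time: 16.8
ee_pos: [0.634, -0.1665, 0.1172]
tool_rot: [[-0.838, 0.054, 0.543], [0.024, 0.998, -0.062], [-0.545, -0.039, -0.837]]
contact_force: [1.3, -0.6, -3.2]
gripper_width: 0.0151
finger_force: 49.3
```

```bash
python3 - <<'E'
from h import *
np.set_printoptions(precision=4,suppress=True)
s=robot.observe(); print(s["time"],s["ee_pos"])
p,d=robot.snapshot("side"); t,dt=robot.snapshot("top")
cv2.imwrite("pics/s3.png",np.vstack([cv2.resize(p[190:320,260:460],(460,299)),cv2.resize(t[120:250,270:470],(460,299))]))
E
```

```text
16.8 [ 0.634  -0.1665  0.1172]
```

View pics/s3.png

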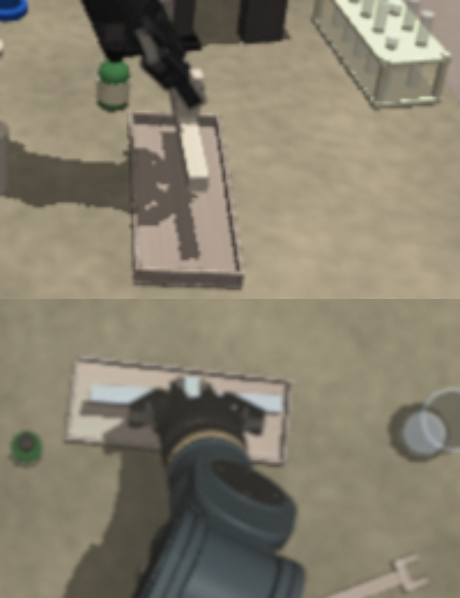

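The bar hangs level over the tray, ends at crop (90,393) and (282,405) inside the tray's (68–290). Lower it gently.

arm_command:
  steps:
    - {"travel":[0,0,-0.8],"twist":0}
    - {"travel":[0,0,-0.8],"twist":0}
    - {"travel":[0,0,-0.6],"twist":0}
    - {"travel":[0,0,-0.4],"twist":0}
    - {"travel":[0,0,-0.1],"twist":0}

```text
time: 17.4
ee_pos: [0.6341, -0.1661, 0.0502]
tool_rot: [[-0.838, 0.053, 0.543], [0.023, 0.998, -0.061], [-0.545, -0.038, -0.838]]
contact_force: [-1.2, 0.4, -2.1]
gripper_width: 0.0155
finger_force: 49.4
```

arm_command:
  steps:
    - {"travel":[0,0,-0.1],"twist":0}
    - {"travel":[0,0,-0.1],"twist":0}
    - {"travel":[0,0,0],"twist":0}

```text
time: 17.7
ee_pos: [0.6355, -0.1669, 0.0473]
tool_rot: [[-0.836, 0.053, 0.546], [0.023, 0.998, -0.062], [-0.548, -0.04, -0.836]]
contact_force: [0.3, -0.0, -2.0]
gripper_width: 0.0155
finger_force: 49.4
```

arm_command:
  steps:
    - {"travel":[0,0,-0.12],"twist":0}
    - {"travel":[0,0,-0.12],"twist":0}
    - {"travel":[0,0,0],"twist":0}

```text
time: 18.0
ee_pos: [0.6353, -0.1668, 0.0406]
tool_rot: [[-0.837, 0.053, 0.545], [0.023, 0.998, -0.062], [-0.547, -0.039, -0.836]]
contact_force: [0.2, 0.1, -2.8]
gripper_width: 0.015
finger_force: 49.4
```

arm_command:
  steps:
    - {"travel":[0,0,-0.1],"twist":0}
    - {"travel":[0,0,-0.05],"twist":0}
    - {"travel":[0,0,0],"twist":0}

```text
time: 18.3
ee_pos: [0.6365, -0.1673, 0.0395]
tool_rot: [[-0.835, 0.053, 0.548], [0.022, 0.998, -0.062], [-0.55, -0.039, -0.834]]
contact_force: [-6.7, -0.7, 6.5]
gripper_width: 0.015
finger_force: 54.5
```

arm_command:
  steps:
    - {"travel":[0,0,0],"twist":0}
    - {"travel":[0,0,0],"twist":0}
    - {"travel":[0,0,0],"twist":0}
    - {"travel":[0,0,0],"twist":0}
    - {"travel":[0,0,0],"twist":0}
  grip: -0.2

```text
time: 18.8
ee_pos: [0.635, -0.1666, 0.0365]
tool_rot: [[-0.837, 0.053, 0.545], [0.023, 0.998, -0.062], [-0.547, -0.039, -0.836]]
contact_force: [0.3, 0.7, -0.2]
gripper_width: 0.051
finger_force: 0.0
```

arm_command:
  steps:
    - {"travel":[-0.3,0,0.45],"twist":0}
    - {"travel":[-0.6,0.03,0.9],"twist":0}
    - {"travel":[-0.6,0.03,0.9],"twist":0}
    - {"travel":[-0.6,0.03,0.9],"twist":0}
    - {"travel":[-0.6,0.03,0.9],"twist":0}

```text
time: 19.3
ee_pos: [0.5669, -0.1635, 0.1386]
tool_rot: [[-0.837, 0.053, 0.545], [0.023, 0.998, -0.062], [-0.547, -0.039, -0.836]]
contact_force: [-0.2, -0.2, -0.5]
gripper_width: 0.0514
finger_force: 0.0
```

```bash
python3 - <<'E'
from h import *
np.set_printoptions(precision=4,suppress=True)
s=robot.observe(); print(s["time"],s["ee_pos"],s["gripper_width"],s["joints"])
p,d=robot.snapshot("side"); t,dt=robot.snapshot("top")
P=cloud("side",d).reshape(-1,3)
m=(abs(P[:,0]-.624)<.035)&(abs(P[:,1]+.17)<.118)
Q=P[m&(P[:,2]>.013)&(P[:,2]<.035)]; B=P[m&(P[:,2]>.05)&(P[:,2]<.08)]
print(len(Q),Q.min(0),Q.max(0),np.median(Q,0),B.mean(0) if len(B) else 0,B[:,2].max() if len(B) else 0)
cv2.imwrite("pics/s4.png",np.vstack([cv2.resize(p[130:320,220:420],(480,456))]))
E
```

```text
19.3 [ 0.5669 -0.1635  0.1386] 0.05142357063046563 [-29.1857 -21.2693 -33.7009  46.4164  12.2298 -23.4063]
426 [ 0.5902 -0.287   0.0134] [ 0.659  -0.0522  0.0346] [ 0.6231 -0.2003  0.0211] [ 0.6242 -0.1727  0.0611] 0.0686450118787405
```

View pics/s4.png

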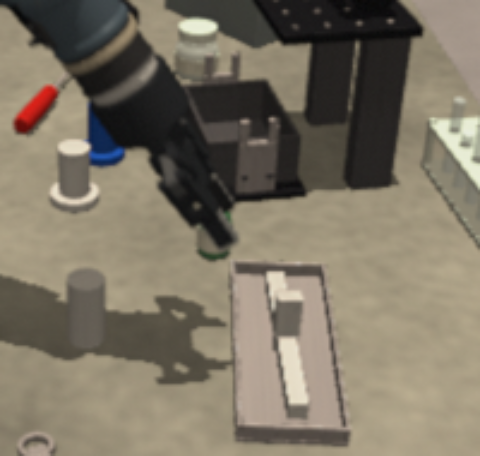

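The bar lies flat, centred in the tray (block at crop (288,315), measured (.624,−.173), 15–20 mm heights as expected). Now to the white spacer at (.429,.108).

arm_command:
  steps:
    - {"travel":[0,0.5,0.9],"twist":0.4}
    - {"travel":[-0.4,0.9,0.9],"twist":0.4}
    - {"travel":[-0.5,1,0.5],"twist":0.4}
    - {"travel":[-0.5,1,0],"twist":0.4}
    - {"travel":[-0.5,1,0],"twist":0.4}
  grip: -0.5

```text
time: 19.9
ee_pos: [0.52, -0.0529, 0.1953]
tool_rot: [[-0.823, -0.157, 0.546], [-0.153, 0.987, 0.054], [-0.547, -0.039, -0.836]]
contact_force: [0.8, -0.0, 0.0]
gripper_width: 0.0643
finger_force: 0.0
```

arm_command:
  steps:
    - {"travel":[-0.5,1,0],"twist":0}
    - {"travel":[-0.5,1,0],"twist":0}
    - {"travel":[-0.5,1,0],"twist":0}
    - {"travel":[-0.5,1,0],"twist":0}
    - {"travel":[-0.5,1,0],"twist":0}

```text
time: 20.4
ee_pos: [0.457, 0.0722, 0.1942]
tool_rot: [[-0.824, -0.155, 0.545], [-0.151, 0.987, 0.053], [-0.546, -0.039, -0.837]]
contact_force: [-0.1, 0.4, 0.4]
gripper_width: 0.064
finger_force: 0.0
```

```bash
python3 - <<'E'
from h import *
np.set_printoptions(precision=4,suppress=True)
s=robot.observe(); print(s["time"],s["ee_pos"],s["gripper_width"],s["joints"]); print(s["tool_rot"])
a=np.load("pics/top0.npy"); P=cloud("top",a).reshape(-1,3); m=(abs(P[:,0]-.43)<.04)&(abs(P[:,1]-.108)<.04)
Q=P[m&(P[:,2]>.06)]; print(len(Q),Q.mean(0),Q.min(0),Q.max(0)); 
m=(abs(P[:,0]-.45)<.06)&(abs(P[:,1]-.2)<.05)&(P[:,2]>.06); print("blue",P[m].mean(0))
E
```

```text
20.4 [0.457  0.0722 0.1942] 0.06395674939535465 [ -2.2987 -46.1794 -41.8628  61.3755   4.2849 -10.6345]
[[-0.824  -0.1553  0.5448]
 [-0.1511  0.9871  0.0529]
 [-0.546  -0.0387 -0.8369]]
174 [0.4288 0.1122 0.0703] [0.4112 0.0958 0.0621] [0.445  0.13   0.0754]
blue [0.4628 0.212  0.0698]
```

arm_command:
  steps:
    - {"travel":[-0.36,0.8,-0.5],"twist":0}
    - {"travel":[-0.36,0.8,-0.8],"twist":0}
    - {"travel":[0,0,-0.8],"twist":0}
    - {"travel":[0,0,-0.8],"twist":0}
    - {"travel":[0,0,0],"twist":0}

```text
time: 20.9
ee_pos: [0.4366, 0.1116, 0.1169]
tool_rot: [[-0.828, -0.157, 0.538], [-0.153, 0.987, 0.053], [-0.539, -0.039, -0.841]]
contact_force: [-0.3, -0.6, -0.1]
gripper_width: 0.0639
finger_force: 0.0
```

```bash
python3 - <<'E'
from h import *
np.set_printoptions(precision=4,suppress=True)
s=robot.observe(); print(s["time"],s["ee_pos"],s["gripper_width"],s["joints"]); print(s["tool_rot"])
E
```

```text
20.9 [0.4366 0.1116 0.1169] 0.06389620235126635 [  5.9166 -48.5014 -51.4862  54.2906  -0.1695  -3.8266]
[[-0.8282 -0.1571  0.538 ]
 [-0.1529  0.9868  0.0528]
 [-0.5392 -0.0386 -0.8413]]
```

arm_command:
  steps:
    - {"travel":[0.05,0,-0.8],"twist":0}
    - {"travel":[0.05,0,-0.8],"twist":0}
    - {"travel":[0,0,-0.8],"twist":0}
    - {"travel":[0,0,-0.7],"twist":0}
    - {"travel":[0,0,-0.2],"twist":0}

```text
time: 21.4
ee_pos: [0.4408, 0.111, 0.038]
tool_rot: [[-0.826, -0.155, 0.542], [-0.151, 0.987, 0.052], [-0.544, -0.039, -0.838]]
contact_force: [-0.8, 0.1, -0.2]
gripper_width: 0.0641
finger_force: 0.0
```

arm_command:
  steps:
    - {"travel":[0,0,0],"twist":0}
    - {"travel":[0,0,0],"twist":0}
    - {"travel":[0,0,0],"twist":0}
    - {"travel":[0,0,0],"twist":0}
    - {"travel":[0,0,0],"twist":0}
  grip: 1
  force: 50

```text
time: 21.9
ee_pos: [0.4433, 0.1114, 0.0425]
tool_rot: [[-0.822, -0.155, 0.548], [-0.151, 0.987, 0.053], [-0.55, -0.039, -0.834]]
contact_force: [-0.6, -0.1, 3.5]
gripper_width: 0.0349
finger_force: 50.1
```

arm_command:
  steps:
    - {"travel":[0,0,0],"twist":0}
    - {"travel":[0,0,0.3],"twist":0}
    - {"travel":[0,0,0.5],"twist":0}
    - {"travel":[0,0,0.8],"twist":0}
    - {"travel":[0,0,0.8],"twist":0}

```text
time: 22.4
ee_pos: [0.4405, 0.1111, 0.099]
tool_rot: [[-0.826, -0.156, 0.542], [-0.152, 0.987, 0.052], [-0.543, -0.039, -0.839]]
contact_force: [0.7, 0.3, -1.4]
gripper_width: 0.035
finger_force: 49.9
```

arm_command:
  steps:
    - {"travel":[0,0,0.8],"twist":0}
    - {"travel":[0,0,0.8],"twist":0}
    - {"travel":[0.7,0.4,0],"twist":0}
    - {"travel":[0.9,0.4,0],"twist":0}
    - {"travel":[0.9,0.4,0],"twist":0}

```text
time: 22.9
ee_pos: [0.5044, 0.1416, 0.1397]
tool_rot: [[-0.824, -0.156, 0.544], [-0.152, 0.987, 0.053], [-0.545, -0.039, -0.837]]
contact_force: [-0.2, -0.9, -1.0]
gripper_width: 0.0348
finger_force: 49.7
```

arm_command:
  steps:
    - {"travel":[0.9,0.4,0],"twist":0}
    - {"travel":[0.9,0.4,0],"twist":0}
    - {"travel":[0.9,0.4,0],"twist":0}
    - {"travel":[0.9,0.4,0],"twist":0}
    - {"travel":[0.4,0.3,0],"twist":0}

```text
time: 23.4
ee_pos: [0.6051, 0.189, 0.1389]
tool_rot: [[-0.825, -0.156, 0.543], [-0.152, 0.987, 0.052], [-0.545, -0.039, -0.838]]
contact_force: [-0.2, -0.1, -1.6]
gripper_width: 0.0354
finger_force: 49.9
```

```bash
python3 - <<'E'
from h import *
np.set_printoptions(precision=4,suppress=True)
s=robot.observe(); print(s["time"],s["ee_pos"],s["finger_force"])
p,d=robot.snapshot("side"); t,dt=robot.snapshot("top")
cv2.imwrite("pics/s5.png",np.hstack([cv2.resize(p[110:230,270:390],(400,400)),cv2.resize(t[110:230,130:250],(400,400))]))
E
```

```text
23.4 [0.6051 0.189  0.1389] 49.850571155548096
```

View pics/s5.png

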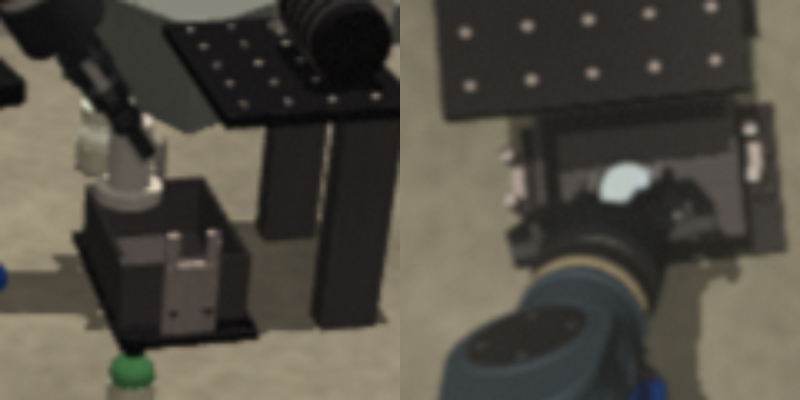

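Spacer is held upright above the box (side crop (125,190), top crop (625,182)), still toward the near wall; shift 24 mm on, lower, release.

arm_command:
  steps:
    - {"travel":[0.5,0.2,0],"twist":0}
    - {"travel":[0.46,0.24,0],"twist":0}
    - {"travel":[0,0,-0.4],"twist":0}
    - {"travel":[0,0,-0.3],"twist":0}
    - {"travel":[0,0,0],"twist":0}

```text
time: 24.0
ee_pos: [0.6254, 0.1989, 0.1185]
tool_rot: [[-0.827, -0.156, 0.54], [-0.152, 0.987, 0.051], [-0.541, -0.04, -0.84]]
contact_force: [0.1, 0.3, -1.1]
gripper_width: 0.035
finger_force: 49.9
```

arm_command:
  steps:
    - {"travel":[0,0,0],"twist":0}
    - {"travel":[0,0,0],"twist":0}

```text
time: 24.2
ee_pos: [0.6283, 0.1996, 0.123]
tool_rot: [[-0.823, -0.156, 0.546], [-0.151, 0.987, 0.053], [-0.547, -0.039, -0.836]]
contact_force: [0.5, 0.2, -1.8]
gripper_width: 0.0344
finger_force: 49.9
```

arm_command:
  steps:
    - {"travel":[0,0,0],"twist":0}
    - {"travel":[0,0,0],"twist":0}
    - {"travel":[0,0,0],"twist":0}
    - {"travel":[0,0,0],"twist":0}
    - {"travel":[0,0,0],"twist":0}
  grip: -0.6

```text
time: 24.7
ee_pos: [0.6287, 0.1999, 0.1233]
tool_rot: [[-0.823, -0.156, 0.546], [-0.151, 0.987, 0.053], [-0.547, -0.039, -0.836]]
contact_force: [0.2, -1.1, 0.6]
gripper_width: 0.0681
finger_force: 0.0
```

arm_command:
  steps:
    - {"travel":[-0.4,0,0.6],"twist":0}
    - {"travel":[-0.6,-0.05,0.9],"twist":0}
    - {"travel":[-0.6,-0.05,0.9],"twist":0}
    - {"travel":[-0.6,-0.05,0.9],"twist":0}
    - {"travel":[-0.6,-0.05,0.9],"twist":0}

```text
time: 25.2
ee_pos: [0.5579, 0.1948, 0.2289]
tool_rot: [[-0.823, -0.156, 0.546], [-0.152, 0.987, 0.053], [-0.547, -0.039, -0.836]]
contact_force: [0.0, 0.6, -0.0]
gripper_width: 0.0687
finger_force: 0.0
```

arm_command:
  steps:
    - {"travel":[-0.8,0,0.3],"twist":0}
    - {"travel":[-0.8,0,0.3],"twist":0}
    - {"travel":[-0.4,0,0],"twist":0}
    - {"travel":[0,0,0],"twist":0}
    - {"travel":[0,0,0],"twist":0}

```text
time: 25.7
ee_pos: [0.5087, 0.1948, 0.2423]
tool_rot: [[-0.824, -0.156, 0.545], [-0.152, 0.987, 0.053], [-0.547, -0.039, -0.836]]
contact_force: [0.1, -0.7, -0.5]
gripper_width: 0.0683
finger_force: 0.0
```

```bash
python3 - <<'E'
from h import *
np.set_printoptions(precision=4,suppress=True)
s=robot.observe(); print(s["time"],s["ee_pos"],s["finger_force"],s["contact_force"])
p,d=robot.snapshot("side")
cv2.imwrite("pics/s6.png",cv2.resize(p[110:330,220:420],(600,600)))
E
```

```text
25.7 [0.5087 0.1948 0.2423] 0.0 [ 0.0974 -0.6534 -0.4941]
```

View pics/s6.png

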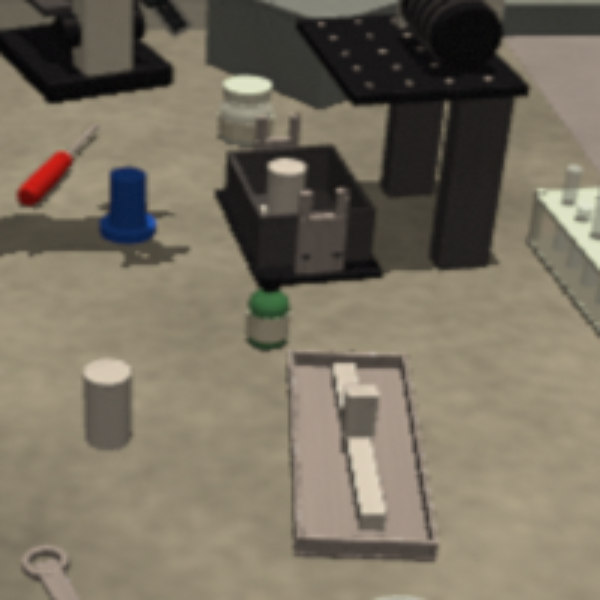

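The spacer stands in the box at crop (287,180), the bar lies in the tray at (360,440), and nothing else has moved. I'm handing it in.

```bash
python3 -c "
from station import robot
print(robot.close_job())"
```

```text
the job is handed in; nothing more can be done
None
```

The bar lies flat in the tray and the white flanged spacer stands in the parts box; the last picture showed nothing else moved, and the job was handed in at about 26 s of the 64 s allowed, with no verdict returned.

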